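Hold a sample slide flush on a sloped inspection stage

TASK

Pick the sample slide up from its rest by the orange grip, tilt it to match the slope of the white sprung stage plate, and lay it flat inside the black outline. Press lightly so that it sits flush all over and the plate sinks about 4 mm on its springs, never all the way to its stop, and finish while still gripping it and holding it there; leave the flask, dish, carton and stylus where they are.

Things in the scene. Friction and masses are not known exactly. Their poses are not given: they have to be found in the camera images.
- slide_grip (a point): Middle of the orange grip of the sample slide. The grip, 30 (x) x 12 (y) x 44 mm tall, stands on the middle of the slide; pinch it across its 12 mm (y). This point lies 28 mm above the slide's flat underside, 22 mm above its plate's top and 22 mm below the grip's top. z is the slide's normal, away from its underside.
- slide: The whole slide: silvery plate 40 (x) x 76 (y) x 6 mm with two amber windows and the orange grip on top; 50 to 100 g, rigid. Origin at the centre of its flat underside, same axes as slide_grip. It may be laid either way round.
- rest: Black rubber pad with a blue skirt, 100 (x) x 120 (y) x 16 mm, fixed; the slide lies flat on it at the start. Origin at the centre of its underside.
- stage: Tilting stage fixed to the table: aluminium base 130 (x) x 150 (y) mm, two dark cheeks 76 mm high, and between them a cradle with the white plate. Its slope differs from run to run, 14 to 34 degrees from level, falling towards the stage's -x side; it is stiffly set and does not yield to light pushes. Origin at the centre of its underside.
- stage_face (a point): Centre of the upper face of the white stage plate, 74 (x) x 110 (y) mm, about 90 to 95 mm above the table. z is the outward normal of the face, x points up the slope, y level across it. A black outline, 42 (x) x 78 (y) mm inside, centred here, marks where the slide goes, its 76 mm along y. The point moves with the plate.
- plate (a joint): How far the white plate is pressed in along its normal, in m: 0 free, stop at 0.010. Springs: about 2 N to start, then 1 N per mm, so some 6 N at 4 mm.
- flask: Bystander, loose: green glass flask with a cap, 72 mm across, 105 mm tall. Origin at the centre of its underside.
- dish: Bystander, loose: whitish, half-clear shallow dish, 76 mm across, 16 mm tall. Origin at the centre of its underside.
- carton: Bystander, loose: open cardboard tray, 70 x 90 x 40 mm. Origin at the centre of its underside.
- stylus: Bystander, loose: black stylus lying flat, 10 mm thick, 130 mm long; it can roll. Origin at the centre of its underside as it lies.

How it is judged (in metres and radians):
On the way:
1. the slide is gripped and lifted clear of its rest (z of slide in the frame of rest above 0.035 m and contact force between the fingers and slide above 2 N and contact force between slide and stage below 0.1 N), for 0.2 s.
At the end, for the whole second after the job is handed in: Still pinched by its grip and still, the slide lies on the face (gap under 2 mm, normals within 0.05 rad, long sides within 0.12 rad, centre within 9 mm along each face axis), the plate pressed in 1.5 to 6.5 mm with over 1.5 N between slide and stage (angle between the z axis of slide_grip and the z axis of stage_face, either way round below 0.05 rad and angle between the y axis of slide_grip and the y axis of stage_face, either way round below 0.12 rad and x of slide_grip in the frame of stage_face between -0.009 and 0.009 m and y of slide_grip in the frame of stage_face between -0.009 and 0.009 m and z of slide_grip in the frame of stage_face between 0.025 and 0.03 m and value of joint plate between 0.0015 and 0.0065 m and contact force between slide and stage above 1.5 N and contact force between the fingers and slide above 2 N and distance between the grasp point and slide_grip below 0.026 m and linear speed of slide below 0.02 m/s); the arm keeps its last pose, push and grip.
It fails at once if the stage plate is driven to its stop (value of joint plate above 0.0095 m).
It fails at once if the slide is pushed against the stage with over 20 N (contact force between slide and stage above 20 N).
It fails at once if the flask, dish, carton or stylus is moved by more than 25 mm (distance of any of flask, dish, carton, stylus from where it was at the start of the episode above 0.025 m).
It also fails if it takes over 51 s, if anything falls off the work surface, if the arm or the gripper's body presses on something with over 40 N, if the wrist force passes 120 N, or if a joint passes its speed limit or range.

ROBOT

A 6-joint arm with a two-finger parallel gripper is mounted at the origin on the work surface. World frame = base frame: x ahead of the robot, y to its left, z up, the work surface at z = 0. Lengths are in m, angles in degrees, forces in N, time in s.
With the tool pointing down it reaches from about 0.4 to 0.825 m from the base axis. Payload 7 kg.
Tool frame: the origin (TCP) lies on the front face of the gripper's body, between the roots of the fingers; the fingertips stand 66 mm ahead of it and the grasp point (between the pads) lies 47 mm ahead of it (nose_length is the distance from the TCP to the fingertips, in m); y points along the fingers, z is the direction in which the jaws open and shut, and the axes are right-handed (so a half turn about y gives the same grasp; the last joint's range is limited). The gripper opens to 88 mm and grips with 3 to 60 N. Pads are 19 mm wide; open, the fingers measure 130 mm over their backs; the gripper's body (78 mm by 193 mm) begins 47 mm behind the grasp point.
Start: joints at [-60.785, 20.546, 0.682, 0, -70.136, -16.507], TCP at [0.148, -0.658, 0.292] pointing down, gripper open.
Joint ranges: [-176.03, 176.03], [-82.01, 121.73], [-58.28, 71.71], [-173.87, 95.51], [-174.79, -0.11], [-173.66, 173.66]. Speed limits (degrees/s): [136.94, 136.94, 172.46, 180, 180, 180].

INTERFACE

Orientations are given as [roll, pitch, yaw] about the fixed x, y, z axes, in that order (R = Rz(yaw) Ry(pitch) Rx(roll)).
In Python, from plant import get_state, capture, close_job, nose_length gives the robot as it stands.
- The arm moves only by the tool apply_moves, never from a script. Its argument "rows" is a list of rows, each a list of 2 entries, a list of its own where there are three numbers: the shift along the tool's x, y, z in m, then the turn about the tool's y in degrees. In form: [[[tx, ty, tz], yaw], ...]. A call has 1 to 20 rows; each row is the pose to reach, as a shift and turn from the pose commanded when the call began, along the tool's axes at that moment; what a row does not reach only later rows make up. A row lasts 1/8 s, in which the tool goes at most 62.5 mm and 10.7 degrees, less where a joint would pass 70% of its speed; a pose out of reach is approached as far as the arm can. A call with a gripper value outside its range is refused whole. "gripper" is the opening, from 0 (shut) to 1 (fully open), set as the call begins (left out, the last holds). The fingers move at their own pace and stop on an object; "grip_force" is the grip in N (left out, the last holds). Time passes only in rows, so rows that repeat a pose let the fingers close. It gives the time, the measured TCP pose, the force and the opening at its end, in the units of the state.
- get_state(): the state, without advancing time (a new reading comes with each control period).
- capture(name): name is "side" or "top" or "wrist"; returns a dict with "pixels" (384x512x3 uint8, blue, green, red), "z_map" (384x512 float32, m along the optical axis (not along the pixel's ray), 0 where there is no reading), "intrinsics" (3x3 intrinsics, pixels), "rvec" (rotation vector, rad) and "tvec" (3), from world to camera coordinates, as OpenCV has them; the wrist camera has in their place "mount" (4x4, takes a point from camera to tool coordinates, whose origin is the TCP and whose axes are the tool frame's). Camera axes: x right, y down, z forward; pixel columns grow to the right and rows downward; lengths in m; the calibration is good to about 2 mm. A picture is of the moment at which its call begins: read the wrist's pose just before it.
- close_job(): hands the job in, once; it reports no verdict.
The state is a dict: "time_s": time; "joints": joint angles; "qd": joint speeds; "joint_torque": joint torques, N m; "tcp_pos": TCP position; "eef_rot": TCP orientation; "contact_force": force on the tool from outside, world axes, zero at the start; "moment": the same for the moment, N m; "gripper_width": finger opening in m.
Only numpy, scipy, OpenCV 4.12 (cv2) and the standard library are available. Lean on these libraries where they do the work, as an engineer would, in place of code of your own. Each camera call takes 0.05 s, during which the arm holds its last target.

## Working session

There is one attempt and no reset: what is moved stays moved. The work goes in short steps, Python scripts to look and compute and a tool call to move; the robot and the scene stay as the last step left them, time stands still between calls to the robot, and variables do not carry over. Pictures are saved under pics/ and viewed, and the job is handed in when it is done.

Besides the shell and the picture viewer there is one more tool, called as name([rows], argument=value, ...), one row to a line, values as JSON. apply_moves: Moves the arm, as the interface text tells. Its arguments: {"type":"object","properties":{"rows":{"type":"array"},"gripper":{"type":"number"},"grip_force":{"type":"number"}},"required":["rows"]}

```bash
ls; mkdir -p pics
cat > h.py <<'E'
import numpy as np, cv2
from plant import get_state, capture, nose_length
from scipy.spatial.transform import Rotation as R
def tool():
    s=get_state(); return R.from_euler('xyz',s['eef_rot'],degrees=True).as_matrix(), np.array(s['tcp_pos']), s
def cap(name,fn=None):
    Rt,p,s=tool(); c=capture(name)
    K=np.array(c['intrinsics'])
    if 'mount' in c:
        M=np.array(c['mount']); Rc=Rt@M[:3,:3]; o=Rt@M[:3,3]+p
    else:
        Rw,_=cv2.Rodrigues(np.array(c['rvec'],float)); Rc=Rw.T; o=-Rw.T@np.array(c['tvec']).ravel()
    z=c['z_map']; v,u=np.mgrid[:384,:512]
    d=np.stack([(u-K[0,2])/K[0,0],(v-K[1,2])/K[1,1],np.ones_like(u)],-1)
    W=(d*z[...,None])@Rc.T+o
    W[z==0]=np.nan
    if fn: cv2.imwrite('pics/'+fn,c['pixels'])
    return dict(img=np.array(c['pixels']),z=z,W=W,K=K,Rc=Rc,o=o,dirs=d@Rc.T)
E
python3 - <<'E'
from h import *
s=get_state();print(s, nose_length() if callable(nose_length) else nose_length)
for n in ['top','side','wrist']:
    c=cap(n,n+'0.png');np.savez('/tmp/%s0.npz'%n,**c);print(n,c['o'],c['Rc'][:,2],(c['z']>0).mean())
E
```

```text
pics
{'time_s': 0.0, 'joints': array([-6.07860691e+01,  2.05915394e+01,  6.32254324e-01, -1.98250300e-02,
       -7.01330427e+01, -1.65066513e+01]), 'qd': array([-0.12682894, -0.01492367, -0.01747416,  0.02123168,  0.09463037,
        0.10062975]), 'joint_torque': array([ 1.82652529e-03, -5.82714450e+01,  2.93057764e+01,  6.99691281e+00,
        6.99841767e-03, -1.70477283e-04]), 'tcp_pos': array([ 0.14837616, -0.65810292,  0.29121078]), 'eef_rot': array([-8.99061818e+01,  8.36682444e-03,  1.27005341e+01]), 'contact_force': array([-0.65428096, -0.17695838, -0.28513045]), 'moment': array([-0.02052749,  0.02051373,  0.1072131 ]), 'gripper_width': 0.08759599093440848} 0.0656
top [ 0.36154888 -0.00732796  1.49882947] [ 0.14726337  0.01554223 -0.9889752 ] 0.9959513346354166
side [0.09707627 0.62972719 0.99916047] [ 0.38568558 -0.51564862 -0.76508374] 0.996002197265625
wrist [ 0.07159031 -0.67507804  0.38424675] [ 0.2842116   0.06564357 -0.95651173] 0.9960225423177084
```

View pics/top0.png

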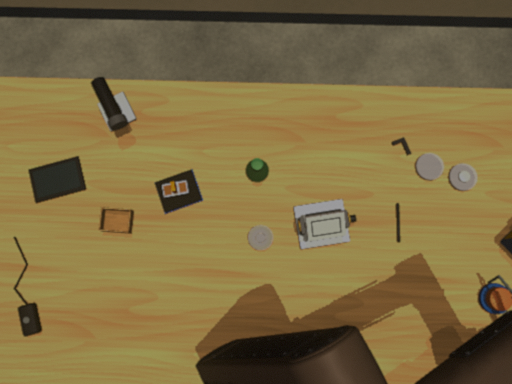

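View pics/side0.png

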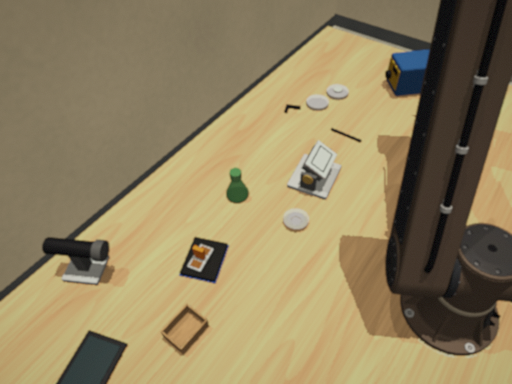

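View pics/wrist0.png

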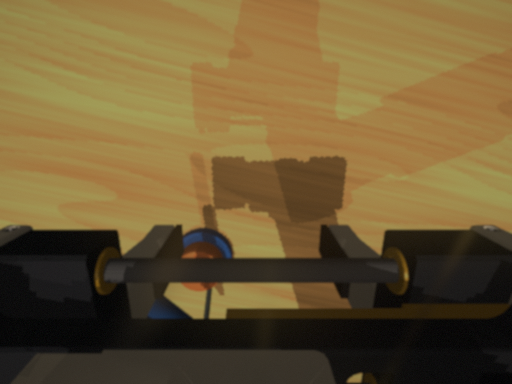

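The top view shows the rest and slide at about (178,190), flask (257,170), dish (260,237), stage (323,224), stylus (398,222) and carton (117,220). The side view shows the white plate at (320,158) and the orange grip at (201,251). The wrist view shows only table. Next I measure these positions.

Run:
```python
from h import *
for n in ['top','side']:
    c=np.load(f'/tmp/{n}0.npz'); img=c['img'];W=c['W'];hsv=cv2.cvtColor(img,cv2.COLOR_BGR2HSV)
    box={'top':{'grip':(155,170,205,215),'stage':(290,195,360,255),'flask':(240,150,275,190),'dish':(245,222,275,252)},
         'side':{'grip':(180,235,230,285),'stage':(285,135,345,200),'flask':(220,165,255,205),'dish':(280,205,312,235)}}[n]
    for k,(a,b,e,f) in box.items():
        w=W[b:f,a:e];print(n,k,'max z',np.nanmax(w[...,2]),'min',np.nanmin(w[...,2]))
        m=w[...,2]>0.008
        p=w[m];print('  bbox',np.nanpercentile(p,[2,98],0).round(3).tolist(),'mean',p.mean(0).round(3), (cv2.minAreaRect((p[:,:2]*1000).astype(np.float32))))
    a,b,e,f=box['grip']; h=hsv[b:f,a:e]
    m=((h[...,0]<16)&(h[...,1]>170)&(h[...,2]>90)); p=W[b:f,a:e][m]; print('orange',m.sum()); print(p.round(3).tolist()[:60])
    a,b,e,f=box['stage'];big=cv2.resize(img[b:f,a:e],None,fx=7,fy=7,interpolation=cv2.INTER_CUBIC);cv2.imwrite(f'pics/{n}_st.png',big)
    a,b,e,f=box['grip'];big=cv2.resize(img[b:f,a:e],None,fx=9,fy=9,interpolation=cv2.INTER_CUBIC);cv2.imwrite(f'pics/{n}_gr.png',big)
```

```text
top grip max z 0.07371251737980833 min -0.013136555709435171
  bbox [[0.538, 0.183, 0.009], [0.649, 0.306, 0.065]] mean [0.593 0.244 0.019] ((597.0069580078125, 237.35247802734375), (101.593994140625, 137.8909912109375), 21.748533248901367)
top stage max z 0.1152444226432221 min -0.011821829715422671
  bbox [[0.441, -0.273, 0.009], [0.571, -0.117, 0.109]] mean [ 0.502 -0.189  0.057] ((500.46380615234375, -217.54754638671875), (167.7681121826172, 202.79315185546875), 12.709129333496094)
top flask max z 0.11785005503564316 min -0.012357749864727152
  bbox [[0.63, -0.025, 0.009], [0.689, 0.039, 0.108]] mean [0.655 0.007 0.055] ((665.1565551757812, 8.841915130615234), (114.46150970458984, 80.23017883300781), 10.981799125671387)
top dish max z 0.02364822279646983 min -0.008606846999498208
  bbox [[0.425, -0.045, 0.008], [0.494, 0.027, 0.02]] mean [ 0.461 -0.009  0.013] ((459.8188781738281, -8.629642486572266), (72.23334503173828, 73.39286041259766), 64.81588745117188)
orange 72
[[0.618, 0.229, 0.014], [0.613, 0.237, 0.025], [0.613, 0.234, 0.022], [0.613, 0.231, 0.023], [0.613, 0.228, 0.02
[... 2916 characters left out ...]
0.252, 0.063], [0.583, 0.249, 0.058], [0.584, 0.244, 0.051], [0.596, 0.231, 0.023], [0.594, 0.229, 0.022], [0.61, 0.257, 0.039], [0.606, 0.257, 0.043], [0.601, 0.257, 0.048], [0.598, 0.256, 0.049], [0.595, 0.256, 0.051], [0.592, 0.255, 0.052], [0.589, 0.254, 0.054], [0.586, 0.253, 0.057], [0.581, 0.254, 0.061], [0.584, 0.249, 0.052], [0.583, 0.246, 0.05], [0.595, 0.233, 0.021], [0.606, 0.258, 0.039], [0.603, 0.257, 0.041], [0.599, 0.257, 0.045], [0.595, 0.257, 0.048], [0.593, 0.255, 0.047], [0.587, 0.256, 0.054], [0.585, 0.254, 0.053], [0.582, 0.254, 0.055], [0.582, 0.251, 0.052], [0.582, 0.247, 0.047], [0.603, 0.258, 0.037], [0.6, 0.257, 0.038], [0.597, 0.256, 0.039], [0.593, 0.255, 0.042]]
```

Run:
```python
from h import *
import cv2
a=[cv2.resize(cv2.imread(f'pics/{n}_{k}.png'),(390,290)) for k in('st','gr') for n in('top','side')]
cv2.imwrite('pics/mos.png',np.vstack([np.hstack(a[:2]),np.hstack(a[2:])]))
```

```text
(no output)
```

View pics/mos.png

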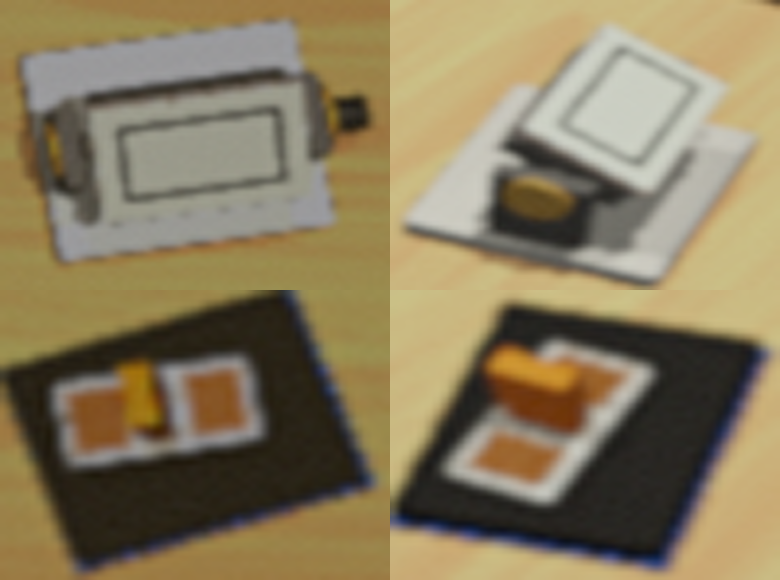

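```bash
cat > m.py <<'E'
from h import *
def plane_fit(P,it=8):
    P=P[~np.isnan(P).any(1)]
    for _ in range(it):
        c=P.mean(0);n=np.linalg.svd(P-c,full_matrices=False)[2][2];n*=np.sign(n[2]);r=(P-c)@n;P=P[abs(r)<max(2.2*r.std(),.002)]
    return c,n,r.std(),len(P)
def cast(c,uv,pt,n):
    K=c['K'];uv=np.atleast_2d(np.array(uv,float))
    d=np.c_[(uv[:,0]-K[0,2])/K[0,0],(uv[:,1]-K[1,2])/K[1,1],np.ones(len(uv))]@c['Rc'].T
    t=((pt-c['o'])@n)/(d@n);return c['o']+d*t[:,None]
E
python3 - <<'E'
from m import *
for n,box in [('top',(290,195,360,255)),('side',(285,135,345,200))]:
    c=dict(np.load(f'/tmp/{n}0.npz'));a,b,e,f=box
    W=c['W'];z=W[...,2];hsv=cv2.cvtColor(c['img'],cv2.COLOR_BGR2HSV)
    m=np.zeros(z.shape,bool);m[b:f,a:e]=True
    face=m&(z>0.062)&(hsv[...,2]>120)
    ct,nn,s,k=plane_fit(W[face]);print(n,'face plane',ct.round(4),nn.round(4),'slope',np.degrees(np.arccos(nn[2])).round(2),'downdir',np.degrees(np.arctan2(nn[1],nn[0])).round(1),s.round(4),k)
    # white face blob rect
    on=m&(abs((W-ct)@nn)<0.008)&(z>0.05)
    P=W[on];ex=np.array([-nn[0],-nn[1],0]);ex/=np.linalg.norm(ex);ex=ex-nn*(ex@nn);ex/=np.linalg.norm(ex);ey=np.cross(nn,ex)
    for nm,e_ in (('x',ex),('y',ey)):
        q=(P-ct)@e_;print(nm,np.percentile(q,[1,50,99]).round(4))
    # outline: dark pixels on the face
    g=cv2.cvtColor(c['img'],cv2.COLOR_BGR2GRAY)
    print(hsv[b:f,a:e][on[b:f,a:e]][:,2][:5])
E
python3 - <<'E'
from m import *
for n in('top','side'):
    c=np.load(f'/tmp/{n}0.npz');g=c['img'].max(2)
    a,b,e,f=(310,212,346,242) if n=='top' else (303,140,340,182)
    print(n);print('\n'.join(' '.join('%3d'%v for v in r) for r in g[b:f,a:e]))
E
```

```text
top face plane [ 0.4913 -0.1941  0.0916] [-0.4798 -0.0916  0.8726] slope 29.24 downdir -169.2 0.0023 730
x [-0.0381  0.0003  0.0367]
y [-0.0532  0.0009  0.0551]
[106 111 118 125 123]
side face plane [ 0.4876 -0.1943  0.0927] [-0.4776 -0.0885  0.8741] slope 29.06 downdir -169.5 0.0015 611
x [-0.0364  0.0009  0.0371]
y [-0.0568  0.003   0.0536]
[201 193 199 200 191]
top
147 142 141 138 136 123 107  99  91  86  79  72  68  64  62  57  55  57  68  73  75  78  86  85  92 104 111 118 125 123 123 129 135 140 112  89
108  97  90  81  77  70  65  60  57  57  57  61  71  74  78  84  81  86  98 108 109 117 124 125 132 137 145 150 152 153 152 152 155 150 121  92
 65  62  57  55  58  65  68  72  78  84  85  92 103 110 115 122 123 121 131 141 145 150 151 151 153 154 156 157 156 156 157 154 157 152 123  94
 75  78  80  84  88  97 102 109 118 124 119 127 139 145 148 152 151 152 153 155 156 156 157 156 156 157 156 155 155 155 155 155 156 151 128  97
110 116 120 124 129 133 141 145 150 150 142 146 154 156 155 157 157 157 156 156 156 156 155 155 152 148 145 141 138 139 148 155 156 152 129 100
143 146 1
[... 9111 characters left out ...]
  96 100  97  77  56  47  52  65  90 124 156 173 162 131 127 156 180 186 186 185 184 178 168 169 188 199 203
 94  96  96  95  95 101 116 132 132 111  82  73  73  58  46  41  45  53  72  97 124 135 130 120 143 172 185 186 185 184 182 172 164 177 194 201 202
 91  97  96  95  95  93  99 107 118 114  79  52  51  50  48  44  51  66  85 100 111 114 113 126 157 181 186 185 185 183 178 167 167 186 198 202 202
 88  95  97  96  97  97  95  98 104 102  71  44  45  63  74  65  69  87 104 111 112 110 117 142 171 185 187 186 185 182 173 165 177 194 201 202 202
 76  91  96  98  96  97  96  96  95  86  59  42  53  77  94  94  93 103 111 113 112 111 127 158 180 187 186 185 184 180 167 167 187 198 201 203 201
```

Run:
```python
from m import *
n0=np.array([-.4787,-.09,.8733]);n0/=np.linalg.norm(n0);p0=np.array([.4893,-.1942,.092])
ex=np.array([-n0[0],-n0[1],0]);ex-=n0*(ex@n0);ex/=np.linalg.norm(ex);ey=np.cross(n0,ex)
print('ex',ex,'az',np.degrees(np.arctan2(ex[1],ex[0])))
for n,th,seed in [('top',135,(325,226)),('side',192,(320,160))]:
    c=dict(np.load(f'/tmp/{n}0.npz'))
    c['K']=c['K'];g=c['img'].max(2)
    nn,l=cv2.connectedComponents((g>th).astype(np.uint8),connectivity=4);m=l==l[seed[1],seed[0]]
    v,u=np.nonzero(m);P=cast(c,np.c_[u,v],p0,n0);Q=np.c_[(P-p0)@ex,(P-p0)@ey]*1000
    print(n,m.sum(),'centroid',P.mean(0).round(4),cv2.minAreaRect(Q.astype(np.float32)))
# slide
zc=0.022
for n,box in [('top',(155,170,205,215)),('side',(180,235,230,285))]:
    c=dict(np.load(f'/tmp/{n}0.npz'));a,b,e,f=box;img=c['img'];hsv=cv2.cvtColor(img,cv2.COLOR_BGR2HSV)
    m=np.zeros(img.shape[:2],np.uint8);m[b+5:f-5,a+5:e-5]=1
    S=((img.max(2)>75)&(m>0)).astype(np.uint8)
    nn,l,st,ce=cv2.connectedComponentsWithStats(S);k=1+np.argmax(st[1:,4]);v,u=np.nonzero(l==k)
    P=cast(c,np.c_[u,v],np.array([0,0,zc]),np.array([0,0,1.]))
    print(n,'slide',st[k],P.mean(0).round(4),cv2.minAreaRect((P[:,:2]*1000).astype(np.float32)))
    vis=img.copy();vis[l==k]=(0,255,0);cv2.imwrite(f'pics/{n}_sl.png',cv2.resize(vis[b:f,a:e],None,fx=8,fy=8,interpolation=cv2.INTER_NEAREST))
    W=c['W'];t=(m>0)&(W[...,2]>0.055);print('griptop',t.sum(),W[t].mean(0).round(4), cv2.minAreaRect((W[t][:,:2]*1000).astype(np.float32)))
    v,u=np.nonzero(t)
    # rest
```

```text
ex [0.85830311 0.16136887 0.4871097 ] az 10.647836369087809
top 322 centroid [ 0.4902 -0.1945  0.0925] ((0.7876167297363281, -0.662384033203125), (38.57292556762695, 73.56525421142578), 0.4360731244087219)
side 204 centroid [ 0.4886 -0.1971  0.0913] ((-1.0448188781738281, -3.3631629943847656), (37.41511917114258, 70.5418472290039), 0.34544655680656433)
top slide [162 180  27  18 366] [0.6004 0.2522 0.022 ] ((601.5579223632812, 252.277587890625), (45.66141891479492, 78.33344268798828), 11.97740650177002)
griptop 45 [0.5982 0.2524 0.0658] ((598.8024291992188, 253.35372924804688), (29.16557502746582, 12.750581741333008), 11.8966064453125)
side slide [185 240  29  32 593] [0.6082 0.2494 0.022 ] ((618.1528930664062, 254.8277130126953), (88.67208862304688, 82.99507904052734), 12.590286254882812)
griptop 66 [0.5955 0.2518 0.0645] ((596.638916015625, 251.0745849609375), (29.55541229248047, 12.996803283691406), 12.044164657592773)
```

```bash
python3 -c "
import cv2,numpy as np
a=[cv2.resize(cv2.imread(f'pics/{n}_sl.png'),(390,380)) for n in('top','side')]
cv2.imwrite('pics/mos2.png',np.hstack(a))"
```

```text
(no output)
```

View pics/mos2.png

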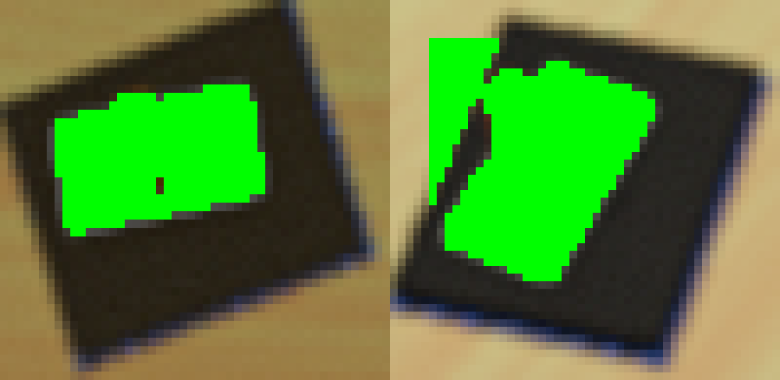

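```bash
cat > go.py <<'E'
from h import *
def go(target,yaw=None):
    Rt,p,s=tool(); d=Rt.T@(np.array(target)-p)
    print('t',s['time_s'],'tcp',p.round(4),'rot',np.round(s['eef_rot'],2),'F',np.round(s['contact_force'],2),'w',round(s['gripper_width'],4))
    print('shift',d.round(4),'turn',None if yaw is None else round(s['eef_rot'][2]-yaw,2),'rows>=',np.linalg.norm(d)/.0625)
E
python3 -c "
from go import *
go([.5975,.2525,.235],12)"
```

```text
t 0.15 tcp [ 0.1484 -0.6582  0.2914] rot [-8.993e+01  1.000e-02  1.270e+01] F [ 0.63 -0.27 -0.43] w 0.0875
shift [0.6384 0.0574 0.7896] turn 0.7 rows>= 16.271499225932033
```

apply_moves([
  [[0.06,0,0.05],0],
  [[0.12,0,0.1],0],
  [[0.638,0.03,0.79],0.7],
  [[0.638,0.03,0.79],0.7],
  [[0.638,0.03,0.79],0.7],
  [[0.638,0.03,0.79],0.7],
  [[0.638,0.03,0.79],0.7],
  [[0.638,0.03,0.79],0.7],
  [[0.638,0.03,0.79],0.7],
  [[0.638,0.03,0.79],0.7],
  [[0.638,0.03,0.79],0.7],
  [[0.638,0.03,0.79],0.7],
  [[0.638,0.03,0.79],0.7],
  [[0.638,0.03,0.79],0.7],
  [[0.638,0.057,0.79],0.7],
  [[0.638,0.057,0.79],0.7],
  [[0.638,0.057,0.79],0.7],
  [[0.638,0.057,0.79],0.7],
  [[0.638,0.057,0.79],0.7],
  [[0.638,0.057,0.79],0.7],
], gripper=1)

```text
time_s: 2.65
tcp_pos: [0.5969, 0.2515, 0.236]
eef_rot: [-90.0, -0.0, 12.0]
contact_force: [-0.1, 0.9, 0.9]
gripper_width: 0.0878
```

```bash
python3 -c "
from go import *
go([.5975,.2525,.235],12)
c=cap('wrist','w1.png');np.savez('/tmp/w1.npz',**c)"
```

```text
t 2.65 tcp [0.5969 0.2515 0.236 ] rot [-8.997e+01 -5.000e-02  1.195e+01] F [-0.15  0.85  0.85] w 0.0878
shift [0.0008 0.001  0.0009] turn -0.05 rows>= 0.0251067679036439
```

View pics/w1.png

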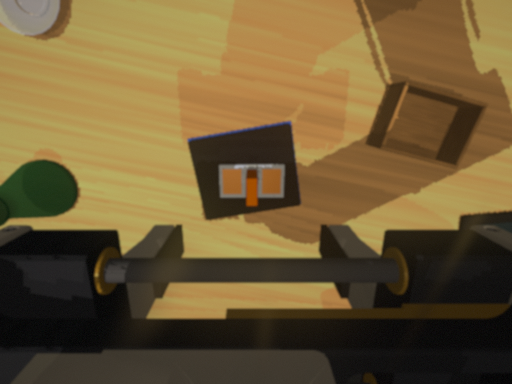

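The wrist view shows the slide's grip at (252,187), centred between the finger tips (gap centre about x=251), with the carton and flask well to the sides. I'll check the position with this view.

Run:
```python
from m import *
c=dict(np.load('/tmp/w1.npz'));W=c['W'];z=W[...,2];img=c['img']
m=np.zeros(z.shape,bool);m[155:215,212:292]=True
t=m&(z>0.055);print('top',t.sum(),W[t].mean(0).round(4),cv2.minAreaRect((W[t][:,:2]*1000).astype(np.float32)))
v,u=np.nonzero(t);P=cast(c,np.c_[u,v],np.array([0,0,.066]),np.array([0,0,1.]));print(cv2.minAreaRect((P[:,:2]*1000).astype(np.float32)))
S=(m&(img.max(2)>100)).astype(np.uint8)
n,l,st,ce=cv2.connectedComponentsWithStats(S);k=1+np.argmax(st[1:,4]);print(st[k]);S=(l==k)&(z<.035)
v,u=np.nonzero(S);P=cast(c,np.c_[u,v],np.array([0,0,.022]),np.array([0,0,1.]));print('slide',cv2.minAreaRect((P[:,:2]*1000).astype(np.float32)), 'z',np.median(z[S]))
```

```text
top 349 [0.5965 0.2518 0.0657] ((598.0630493164062, 251.89102172851562), (29.92089080810547, 11.282712936401367), 12.036919593811035)
((596.8356323242188, 251.6348114013672), (31.78275489807129, 11.122762680053711), 12.248579025268555)
[ 219  164   65   42 2075]
slide ((603.2301025390625, 253.7200927734375), (50.02556228637695, 74.83634185791016), 11.929193496704102) z 0.022456496698596756
```

```bash
python3 -c "
from go import *
go([.5972,.2520,.096],12)"
```

```text
t 2.7 tcp [0.597  0.2516 0.2361] rot [-8.997e+01 -6.000e-02  1.195e+01] F [-0.54 -0.28 -0.63] w 0.0876
shift [0.0002 0.1401 0.0003] turn -0.05 rows>= 2.2412365041162836
```

apply_moves([
  [[0,0.05,0],0],
  [[0,0.09,0],0],
  [[0,0.12,0],0],
  [[0,0.14,0],0],
  [[0,0.14,0],0],
  [[0,0.14,0],0],
], gripper=1)

```text
time_s: 3.45
tcp_pos: [0.5976, 0.2526, 0.0965]
eef_rot: [-90.0, -0.1, 12.0]
contact_force: [0.1, 0.8, 0.3]
gripper_width: 0.0878
```

apply_moves([
  [[0,0,0],0],
  [[0,0,0],0],
  [[0,0,0],0],
  [[0,0,0],0],
  [[0,0,0],0],
  [[0,0,0],0],
  [[0,0,0],0],
  [[0,0,0],0],
], gripper=0, grip_force=20)

```text
time_s: 4.45
tcp_pos: [0.5971, 0.2525, 0.0951]
eef_rot: [-90.0, 0.0, 12.0]
contact_force: [0.2, -0.1, -0.5]
gripper_width: 0.0137
```

apply_moves([
  [[0,0,0],0],
  [[0,0,0],0],
  [[0,-0.02,0],0],
  [[0,-0.05,0],0],
  [[0,-0.1,0],0],
  [[0,-0.15,0],0],
  [[0,-0.15,0],0],
  [[0,-0.15,0],0],
  [[0,-0.15,0],0],
])

```text
time_s: 5.58
tcp_pos: [0.5964, 0.2522, 0.2435]
eef_rot: [-90.1, 0.1, 12.0]
contact_force: [0.0, -0.1, -1.1]
gripper_width: 0.012
```

```bash
python3 -c "
from go import *
go([.5203,-.1886,.24],10.65)
c=cap('wrist','w2.png');np.savez('/tmp/w2.npz',**c)"
```

```text
t 5.575 tcp [0.5964 0.2522 0.2435] rot [-90.06   0.15  12.  ] F [ 0.02 -0.05 -1.13] w 0.012
shift [-0.1661  0.0043 -0.4153] turn 1.35 rows>= 7.156607283063413
```

View pics/w2.png

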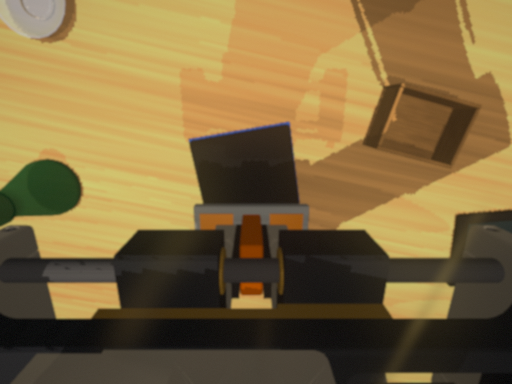

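The wrist view shows the slide held square by its grip at (252,245), with the empty rest behind it. The tool can only turn about the vertical. So I'll tilt the slide about the pad axis: press its uphill edge on the plate's top edge with a light grip, following the arc. First I carry it to a point above that edge.

```bash
python3 -c "
from go import *
go([.5054,-.1928,.2435],10.65)"
```

```text
t 5.625 tcp [0.5965 0.2522 0.2435] rot [-90.06   0.14  12.  ] F [ 0.25 -0.99 -0.88] w 0.0118
shift [-0.1817  0.0009 -0.4164] turn 1.35 rows>= 7.268359275511786
```

apply_moves([
  [[-0.01,0,-0.025],0],
  [[-0.03,0,-0.07],0.2],
  [[-0.05,0,-0.12],0.4],
  [[-0.075,0,-0.17],0.6],
  [[-0.1,0,-0.22],0.8],
  [[-0.12,0,-0.27],1.0],
  [[-0.14,0,-0.32],1.2],
  [[-0.16,0,-0.365],1.35],
  [[-0.175,0,-0.4],1.35],
  [[-0.1817,0,-0.4164],1.35],
  [[-0.1817,0,-0.4164],1.35],
  [[-0.1817,0,-0.4164],1.35],
  [[-0.1817,0.01,-0.4164],1.35],
  [[-0.1817,0.02,-0.4164],1.35],
  [[-0.1817,0.03,-0.4164],1.35],
  [[-0.1817,0.03,-0.4164],1.35],
])

```text
time_s: 7.62
tcp_pos: [0.5054, -0.1923, 0.2139]
eef_rot: [-90.0, 0.1, 10.7]
contact_force: [-0.1, 0.3, -0.6]
gripper_width: 0.0121
```

```bash
python3 -c "
from go import *
go([.5054,-.1928,.1894],10.65)
for n in ['wrist','side','top']:
  c=cap(n,n+'3.png');np.savez('/tmp/%s3.npz'%n,**c)
  if n!='wrist':
    a,b,e,f=(285,110,355,200) if n=='side' else (280,180,370,260)
    cv2.imwrite('pics/%s3z.png'%n,cv2.resize(c['img'][b:f,a:e],None,fx=6,fy=6,interpolation=cv2.INTER_CUBIC))
"
```

```text
t 7.625 tcp [ 0.5054 -0.1923  0.2139] rot [-89.97   0.13  10.67] F [-0.05  0.31 -0.56] w 0.0121
shift [-0.0001  0.0245 -0.0005] turn 0.02 rows>= 0.3921283588438975
```

View pics/wrist3.png

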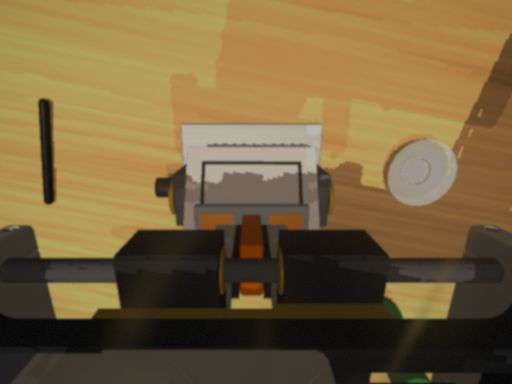

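View pics/side3z.png

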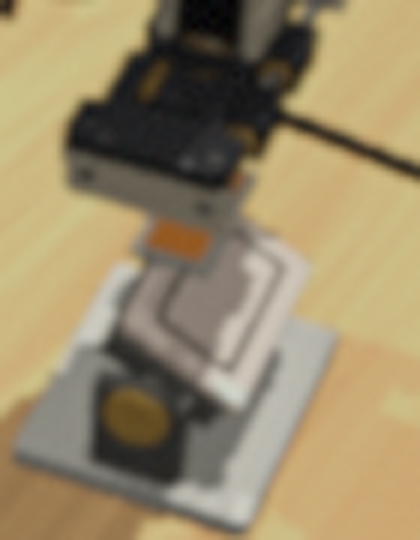

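View pics/top3z.png

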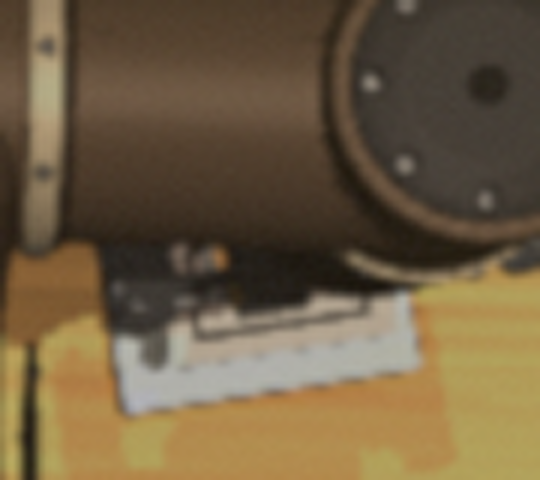

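The wrist view shows the slide over the plate, with the outline's downhill line at row 162 from column 203 to 301. The side view shows the slide level above the high end. The top view is mostly covered by the arm. I'll check the lateral alignment from the wrist view.

Run:
```python
from m import *
c=dict(np.load('/tmp/wrist3.npz'))
W=c['W'];p0=np.array([.4894,-.1958,.0919]);m=np.zeros(W.shape[:2],bool);m[165:200,206:298]=True
ct,n,s,k=plane_fit(W[m]);print(ct.round(4),n.round(4),np.degrees(np.arccos(n[2])),np.degrees(np.arctan2(-n[1],-n[0])),s,k,'offset p0',(p0-ct)@n)
n0=n;ex=np.array([-n0[0],-n0[1],0]);ex-=n0*(ex@n0);ex/=np.linalg.norm(ex);ey=np.cross(n0,ex)
P=cast(c,[[203,162],[301,162],[181,148],[320,150]],ct,n)
for q in P: print(q.round(4),((q-p0)@ex).round(4),((q-p0)@ey).round(4))
# slide's downhill edge and windows
z=W[...,2];S=np.zeros_like(m);S[200:230,190:315]=True
S&=(abs(z-.134)<.012);v,u=np.nonzero(S);print(S.sum(),u.min(),u.max(),v.min(),'z',np.median(z[S]))
P=cast(c,[[u.min(),208],[u.max(),208],[252,v.min()]],np.array([0,0,np.median(z[S])]),np.array([0,0,1.]));print(P.round(4))
g=c['img'].max(2);print(g[155:170,250]);print(g[175,195:210],g[175,294:310])
```

```text
[ 0.4843 -0.1952  0.0896] [-0.4774 -0.0879  0.8743] 29.03861652798801 10.427184633231713 0.0006350078830871691 3197 offset p0 -0.0003180120565373454
[ 0.477  -0.2382  0.0812] -0.0226 -0.0394
[ 0.4617 -0.1569  0.0811] -0.0229 0.0433
[ 0.4698 -0.2591  0.0752] -0.035 -0.0587
[ 0.4494 -0.1423  0.0758] -0.0337 0.0599
2398 193 308 204 z 0.14123384453271925
[[ 0.4953 -0.232   0.1412]
 [ 0.4814 -0.1584  0.1412]
 [ 0.4855 -0.1948  0.1412]]
[181 182 182 181 176 154 111  72  80 126 162 178 181 181 180]
[180 179 181 181 177 159 118  73  63 103 148 173 181 181 181] [121 121 116 107  85  58  52  72  97 114 117 119 121 120 118 117]
```

apply_moves([
  [[0,0.01,0],0],
  [[0,0.018,0],0],
  [[0,0.022,0],0],
  [[0,0.024,0],0],
  [[0,0.025,0],0],
  [[0,0.025,0],0],
  [[0,0.025,0],0],
], gripper=0, grip_force=5)

```text
time_s: 8.65
tcp_pos: [0.5061, -0.1926, 0.1903]
eef_rot: [-90.0, -0.0, 10.7]
contact_force: [-0.4, 0.7, 0.0]
gripper_width: 0.0118
```

```bash
python3 -c "
from go import *
go([.5054,-.1928,.1894],10.65)
c=cap('side');cv2.imwrite('pics/s4.png',cv2.resize(c['img'][110:200,285:355],None,fx=6,fy=6,interpolation=cv2.INTER_CUBIC))
print(get_state()['contact_force'])
"
```

```text
t 8.65 tcp [ 0.5061 -0.1926  0.1903] rot [-9.000e+01 -2.000e-02  1.066e+01] F [-0.36  0.72  0.03] w 0.0118
shift [-0.0007  0.0009 -0.0001] turn 0.01 rows>= 0.018803963362366206
[ 0.76524356  0.29591054 -0.99555624]
```

View pics/s4.png

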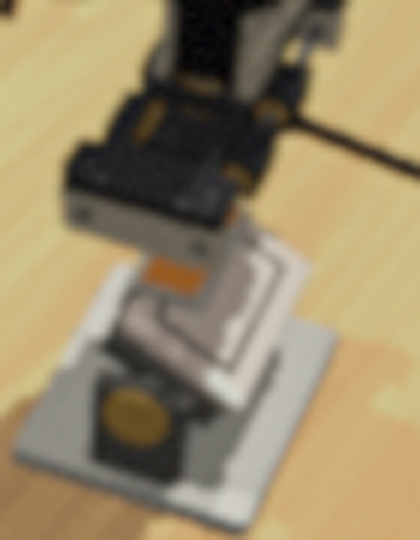

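Slide is just above the plate's top edge. Next is the first part of the arc.

apply_moves([
  [[0,0.002,0],0],
  [[-0.0005,0.0035,0],0],
  [[-0.002,0.0045,0],0],
  [[-0.003,0.0055,0],0],
  [[-0.0045,0.0063,0],0],
  [[-0.0045,0.0063,0],0],
])

```text
time_s: 9.45
tcp_pos: [0.5013, -0.1935, 0.1838]
eef_rot: [-90.0, 0.0, 10.7]
contact_force: [0.9, -0.1, 1.6]
gripper_width: 0.0122
```

```bash
python3 -c "
from go import *
go([.5054,-.1928,.1894],10.65)
c=cap('side');np.savez('/tmp/s5.npz',**c);a=cv2.resize(c['img'][110:200,285:355],None,fx=5,fy=5,interpolation=cv2.INTER_CUBIC)
w=cap('wrist');np.savez('/tmp/w5.npz',**w);b=cv2.resize(w['img'][140:300,160:340],(400,450))
cv2.imwrite('pics/m5.png',np.hstack([a,b]))
print(get_state()['contact_force'])
"
```

```text
t 9.45 tcp [ 0.5013 -0.1935  0.1838] rot [-9.000e+01  2.000e-02  1.065e+01] F [ 0.9  -0.06  1.64] w 0.0122
shift [ 0.0042 -0.0056 -0.0001] turn 0.0 rows>= 0.11161018325618183
[-0.06414054 -0.36948519  2.05853537]
```

View pics/m5.png

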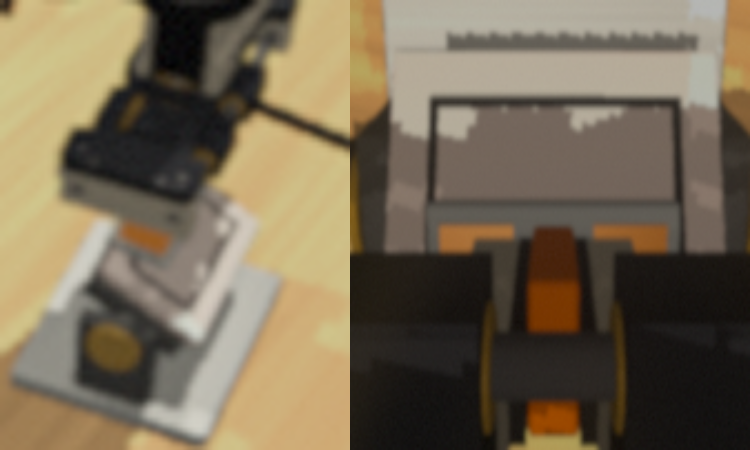

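The wrist view shows the grip's top face starting to lean, and the upward force is about 2–3 N. I'll measure the tilt from the plate's depth.

```bash
cat > tilt.py <<'E'
from m import *
def tilt(w,nf=np.array([-.4774,-.0879,.8743]),pf=np.array([.488,-.1945,.0914])):
    # slide plate seen by wrist: windows/silver above the face
    W=w['W'];ex=np.array([-nf[0],-nf[1],0]);ex/=np.linalg.norm(ex);ez=np.array([0,0,1.])
    m=np.zeros(W.shape[:2],bool);m[195:232,185:320]=True;m[:,238:266]=False
    hsv=cv2.cvtColor(w['img'],cv2.COLOR_BGR2HSV)
    win=m&(hsv[...,0]<15)&(hsv[...,1]>150)&(hsv[...,2]>90)
    c,n,s,k=plane_fit(W[win]);print('window px',k,'c',c.round(4),'n',n.round(3),'tilt',np.degrees(np.arctan2(-n@ex,n[2])).round(2),'rms',s.round(5),'height over face',((c-pf)@nf).round(4))
    # face
    f=np.zeros_like(m);f[150:200,206:298]=True;P=W[f];P=P[abs((P-pf)@nf)<.015]
    c,n,s,k=plane_fit(P);print('face',k,'slope',np.degrees(np.arccos(n[2])).round(2),'depressed',(-(c-pf)@nf).round(4),s.round(5))
E
python3 -c "
from tilt import *
tilt(np.load('/tmp/wrist3.npz'));tilt(np.load('/tmp/w5.npz'))"
```

```text
window px 646 c [ 0.4946 -0.1929  0.1446] n [0.921 0.167 0.353] tilt -69.36 rms 0.00234 height over face 0.0432
face 4567 slope 28.97 depressed -0.0002 0.00063
window px 208 c [ 0.489  -0.1827  0.1201] n [0.907 0.184 0.379] tilt -67.7 rms 0.00135 height over face 0.0235
face 3845 slope 28.93 depressed 0.0005 0.00062
```

```bash
python3 -c "
from m import *
for f in ('wrist3','w5'):
  w=np.load('/tmp/%s.npz'%f)
  for u in (205,212,222,290):
    q=w['W'][196:234:2,u]; print(f,u,[(round(1000*(.983*a+.183*b)),round(1000*z)) for a,b,z in q])
"
```

```text
wrist3 205 [(451, 96), (452, 97), (454, 97), (455, 98), (443, 137), (443, 141), (445, 141), (446, 141), (448, 140), (448, 142), (449, 143), (451, 141), (453, 141), (454, 142), (455, 143), (457, 142), (459, 141), (423, 221), (423, 222)]
wrist3 212 [(451, 95), (452, 96), (454, 97), (455, 99), (442, 139), (443, 141), (444, 142), (446, 141), (447, 142), (448, 142), (450, 142), (452, 141), (453, 141), (455, 140), (455, 142), (457, 141), (458, 142), (423, 221), (424, 221)]
wrist3 222 [(451, 94), (452, 96), (454, 96), (455, 97), (443, 139), (443, 141), (445, 140), (446, 141), (447, 141), (448, 142), (450, 141), (451, 141), (453, 142), (454, 143), (456, 141), (450, 157), (450, 159), (423, 221), (423, 222)]
wrist3 290 [(451, 95), (452, 96), (454, 96), (455, 98), (443, 137), (443, 141), (444, 142), (446, 141), (447, 140), (449, 141), (450, 141), (451, 142), (453, 142), (454, 141), (455, 142), (457, 141), (459, 141), (423, 220), (424, 221)]
w5 205 [(440, 88), (441, 89), (442, 90), (444, 90), (445, 90), (446, 91), (447, 93), (449, 92), (444, 110), (445, 109), (446, 110), (448, 110), (449, 111), (450, 111), (451, 113), (453, 111), (454, 112), (419, 191), (419, 192)]
w5 212 [(439, 90), (441, 89), (442, 89), (443, 90), (445, 91), (446, 92), (447, 93), (449, 93), (444, 109), (445, 110), (446, 110), (448, 110), (448, 112), (450, 112), (452, 110), (453, 111), (455, 111), (419, 191), (419, 192)]
w5 222 [(439, 88), (441, 89), (442, 90), (443, 91), (445, 91), (446, 92), (447, 92), (448, 93), (444, 109), (445, 111), (446, 110), (447, 111), (449, 110), (450, 111), (452, 111), (446, 126), (446, 129), (419, 190), (419, 192)]
w5 290 [(439, 88), (441, 89), (442, 89), (443, 90), (444, 91), (446, 91), (447, 93), (449, 93), (444, 109), (445, 110), (446, 109), (448, 110), (449, 111), (450, 110), (452, 111), (453, 111), (454, 112), (419, 191), (419, 192)]
```

Depth profile on the windows shows the slide turned by roughly 13° in the grip, so the pivoting works. Continuing along the arc.

apply_moves([
  [[-0.002,0.002,0],0],
  [[-0.004,0.0035,0],0],
  [[-0.006,0.0055,0],0],
  [[-0.0075,0.0072,0],0],
  [[-0.0082,0.0085,0],0],
  [[-0.0082,0.0085,0],0],
])

```text
time_s: 10.3
tcp_pos: [0.4931, -0.1949, 0.1751]
eef_rot: [-90.0, 0.0, 10.7]
contact_force: [-0.2, -0.8, 2.0]
gripper_width: 0.0119
```

```bash
cat > tilt.py <<'E'
from m import *
def tilt(w,tz,nf=np.array([-.4774,-.0879,.8743]),pf=np.array([.488,-.1945,.0914])):
    W=w['W'];eh=np.array([-nf[0],-nf[1],0]);eh/=np.linalg.norm(eh);ex=np.cross(np.cross(nf,eh),nf);ex/=np.linalg.norm(ex);ey=np.cross(nf,ex)
    h=(W-pf)@nf
    m=np.zeros(W.shape[:2],bool);m[180:250,185:320]=True;m[:,236:268]=False
    hsv=cv2.cvtColor(w['img'],cv2.COLOR_BGR2HSV)
    win=m&(hsv[...,0]<15)&(hsv[...,1]>150)&(hsv[...,2]>80)&(W[...,2]<tz-.064)&(h>-.01)&(h<.06)
    win=cv2.erode(win.astype(np.uint8),np.ones((3,3)))>0
    c,n,s,k=plane_fit(W[win]);print('slide top px',k,'n',n.round(3),'tilt',np.degrees(np.arctan2(-n@eh,n[2])).round(2),'rms',s.round(5),'over face',((c-pf)@nf).round(4),'lat',((c-pf)@ey).round(4), 'angle to face',np.degrees(np.arccos(n@nf)).round(2))
    f=np.zeros_like(m);f[130:200,200:300]=True;P=W[f];P=P[abs((P-pf)@nf)<.009]
    c2,n2,s,k=plane_fit(P);print('face',k,'slope',np.degrees(np.arccos(n2[2])).round(2),'depressed',(-(c2-pf)@nf).round(4),s.round(5),'slide top above face now',((c-c2)@n2).round(4))
    v,u=np.nonzero(win);print('px',u.min(),u.max(),v.min(),v.max())
E
cat > look.py <<'E'
import sys
from go import *; from tilt import tilt
k=sys.argv[1]
go([0,0,0])
w=cap('wrist');np.savez(f'/tmp/w{k}.npz',**w);tilt(w,tool()[1][2])
c=cap('side');np.savez(f'/tmp/s{k}.npz',**c);a=cv2.resize(c['img'][110:200,285:355],None,fx=5,fy=5,interpolation=cv2.INTER_CUBIC)
b=cv2.resize(w['img'][140:300,160:340],(400,450))
cv2.imwrite(f'pics/m{k}.png',np.hstack([a,b]))
print(get_state()['contact_force'])
E
python3 look.py 6
```

```text
t 10.3 tcp [ 0.4931 -0.1949  0.1751] rot [-8.999e+01  4.000e-02  1.065e+01] F [-0.19 -0.8   2.05] w 0.0119
shift [-0.4485  0.1755  0.2827] turn None rows>= 8.935074158785811m.py:5: RuntimeWarning: Mean of empty slice.
  c=P.mean(0);n=np.linalg.svd(P-c,full_matrices=False)[2][2];n*=np.sign(n[2]);r=(P-c)@n;P=P[abs(r)<max(2.2*r.std(),.002)]
  ret = um.true_divide(
Traceback (most recent call last):
  File "look.py", line 5, in <module>
    w=cap('wrist');np.savez(f'/tmp/w{k}.npz',**w);tilt(w,tool()[1][2])
                                                  ~~~~^^^^^^^^^^^^^^^^
  File "tilt.py", line 9, in tilt
    c,n,s,k=plane_fit(W[win]);print('slide top px',k,'n',n.round(3),'tilt',np.degrees(np.arctan2(-n@eh,n[2])).round(2),'rms',s.round(5),'over face',((c-pf)@nf).round(4),'lat',((c-pf)@ey).round(4), 'angle to face',np.degrees(np.arccos(n@nf)).round(2))
            ~~~~~~~~~^^^^^^^^
  File "m.py", line 5, in plane_fit
    c=P.mean(0);n=np.linalg.svd(P-c,full_matrices=False)[2][2];n*=np.sign(n[2]);r=(P-c)@n;P=P[abs(r)<max(2.2*r.std(),.002)]
                  ~~~~~~~~~~~~~~~~~~~~~~~~~~~~~~~~~~~~~~~~~^^^
IndexError: index 2 is out of bounds for axis 0 with size 0
```

```bash
python3 -c "
from m import *
w=np.load('/tmp/w6.npz');cv2.imwrite('pics/w6.png',w['img'])
for u in (205,212,222,290):
    q=w['W'][196:240:2,u]; print(u,[(round(1000*(.983*a+.183*b)),round(1000*z)) for a,b,z in q])
"
```

```text
205 [(430, 84), (431, 83), (433, 84), (434, 85), (435, 87), (436, 86), (438, 87), (439, 88), (440, 90), (441, 90), (442, 91), (444, 91), (445, 92), (446, 92), (445, 98), (446, 100), (447, 100), (411, 182), (411, 183), (410, 185), (411, 186), (411, 188)]
212 [(430, 84), (431, 84), (432, 85), (434, 85), (435, 86), (436, 88), (438, 87), (439, 88), (440, 88), (442, 89), (442, 90), (444, 91), (445, 92), (446, 92), (445, 99), (446, 100), (446, 102), (411, 182), (410, 184), (411, 185), (411, 186), (411, 188)]
222 [(430, 83), (431, 83), (432, 85), (434, 85), (435, 86), (436, 86), (437, 88), (439, 87), (440, 89), (441, 91), (443, 89), (444, 91), (445, 92), (447, 91), (445, 98), (438, 116), (438, 120), (411, 182), (410, 184), (411, 184), (412, 183), (413, 184)]
290 [(430, 84), (431, 84), (433, 84), (434, 85), (435, 87), (436, 86), (438, 86), (439, 88), (440, 88), (441, 89), (442, 91), (444, 89), (445, 91), (446, 93), (445, 98), (446, 100), (447, 101), (411, 182), (411, 184), (411, 185), (411, 186), (411, 188)]
```

View pics/w6.png

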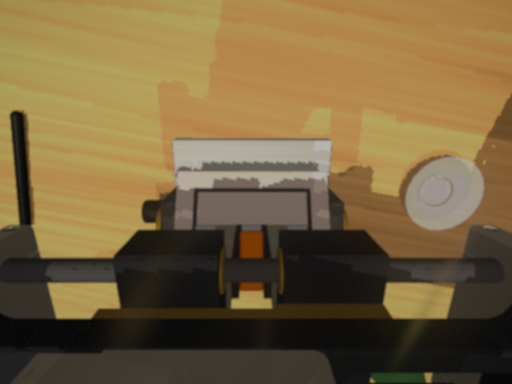

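The slide's low edge stands 6 mm (its thickness) off the face and the two edges are in contact, so it's flush with the slope but about 23 mm uphill of the outline. Next: firm up the grip, lift slightly along the normal, and move down the slope.

apply_moves([
  [[0,0,0],0],
  [[0,0,0],0],
  [[-0.0007,-0.0013,0],0],
  [[-0.0015,-0.003,0],0],
  [[-0.005,-0.001,0],0],
  [[-0.01,0.002,0.001],0],
  [[-0.015,0.0045,0.001],0],
  [[-0.02,0.0075,0.001],0],
  [[-0.0217,0.0085,0.001],0],
  [[-0.0217,0.0085,0.001],0],
  [[-0.0217,0.0085,0.001],0],
], grip_force=15)

```text
time_s: 11.72
tcp_pos: [0.4722, -0.1979, 0.167]
eef_rot: [-90.0, -0.0, 10.7]
contact_force: [-0.7, 0.2, -0.7]
gripper_width: 0.0119
```

```bash
cat > look.py <<'E'
import sys
from go import *
k=sys.argv[1]
go([0,0,0])
w=cap('wrist');np.savez(f'/tmp/w{k}.npz',**w)
c=cap('side');np.savez(f'/tmp/s{k}.npz',**c);a=cv2.resize(c['img'][110:200,285:355],None,fx=5,fy=5,interpolation=cv2.INTER_CUBIC)
b=cv2.resize(w['img'][140:300,160:340],(400,450))
cv2.imwrite(f'pics/m{k}.png',np.hstack([a,b]))
nf=np.array([-.4774,-.0879,.8743]);pf=np.array([.488,-.1945,.0914]);eh=np.array([.983,.181,0]);ex=np.array([.8596,.1583,.4855]);ey=np.cross(nf,ex)
for u in (205,212,222,290):
    q=w['W'][170:240:2,u]-pf; print(u,[(round(1000*x@ex,1),round(1000*x@nf,1)) for x in q])
g=tool()[1]-[0,0,.047]-pf;print('grasp pt in face',(g@ex).round(4),(g@ey).round(4),(g@nf).round(4));F=get_state()['contact_force'];print(F,'n',F@nf,'x',F@ex)
E
python3 look.py 7
```

```text
t 11.725 tcp [ 0.4722 -0.1979  0.167 ] rot [-9.001e+01 -2.000e-02  1.066e+01] F [-0.74  0.17 -0.74] w 0.0119
shift [-0.4275  0.1668  0.2819] turn None rows>= 8.617073058049286
205 [(np.float64(-73.2), np.float64(-47.7)), (np.float64(-71.9), np.float64(-49.8)), (np.float64(-69.6), np.float64(-48.8)), (np.float64(-68.3), np.float64(-50.9)), (np.float64(-66.2), np.float64(-50.1)), (np.float64(-65.0), np.float64(-52.9)), (np.float64(-63.0), np.float64(-52.7)), (np.float64(-61.4), np.float64(-54.2)), (np.float64(-59.9), np.float64(-55.7)), (np.float64(-57.8), np.float64(-55.1)), (np.float64(-56.1), np.float64(-56.3)), (np.float64(-54.4), np.float64(-57.4)), (np.float64(-52.7), np.float64(-58.3)), (np.float64(-51.1), np.float64(-60.3)), (np.float64(-49.1), np.float64(-59.9)), (np.float64(-47.6), np.float64(-62.1)), (np.float64(-35.0), np.float64(-0.9)), (np.float64(-33.4), np.float64(-0.3)), (np.float64(-31.6), np.float64(1.8)), (np.float64(-30.3), np.float64(0.9)), (np.float64(-29.0), np.float64(0.1)), (np.float64(-27.6), np.float64(-0.4)), (np.float64(-26.1), np.float64(-0.1)), (np.float
[... 3993 characters left out ...]
)), (np.float64(-29.1), np.float64(0.3)), (np.float64(-27.6), np.float64(0.6)), (np.float64(-26.1), np.float64(1.6)), (np.float64(-24.8), np.float64(0.6)), (np.float64(-23.4), np.float64(0.2)), (np.float64(-21.9), np.float64(0.2)), (np.float64(-20.6), np.float64(-0.5)), (np.float64(-18.3), np.float64(8.7)), (np.float64(-16.8), np.float64(10.8)), (np.float64(-15.6), np.float64(9.3)), (np.float64(-8.0), np.float64(97.2)), (np.float64(-7.1), np.float64(99.4)), (np.float64(-6.4), np.float64(100.9)), (np.float64(-5.6), np.float64(102.6)), (np.float64(-4.9), np.float64(104.0))]
grasp pt in face -0.0003 -0.0005 0.0328
[-0.43409637  0.14089756 -0.67845574] n -0.3983211449680771 x -0.6802354140693269
```

View pics/m7.png

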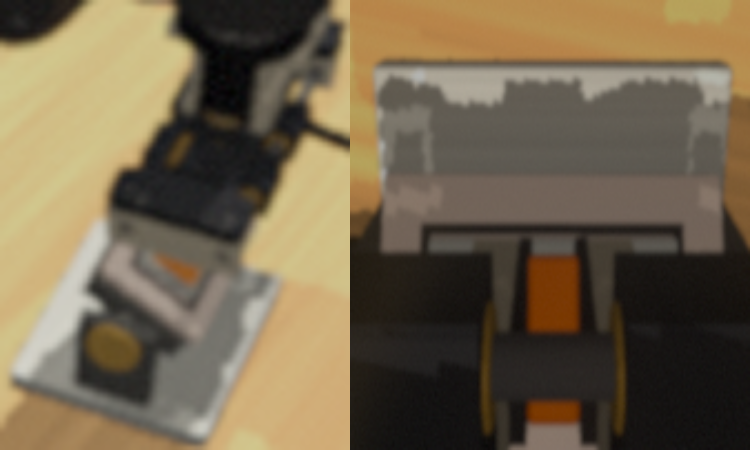

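The slide is over the outline, tilted to the slope, with its low edge just inside the downhill line at about x=-18 mm and roughly 4 mm above the face. Next I press along the normal in stages.

apply_moves([
  [[0.0005,0.0009,0],0],
  [[0.001,0.0017,0],0],
  [[0.0015,0.0026,0],0],
  [[0.002,0.0035,0],0],
  [[0.0024,0.0044,0],0],
  [[0.0029,0.0052,0],0],
  [[0.0029,0.0052,0],0],
  [[0.0029,0.0052,0],0],
])

```text
time_s: 12.82
tcp_pos: [0.4748, -0.1974, 0.1618]
eef_rot: [-90.0, -0.0, 10.7]
contact_force: [-2.5, 0.3, 4.8]
gripper_width: 0.0117
```

```bash
cat >> look.py <<'E'
f=w['W'][185:215,200:300].reshape(-1,3)-pf;h=f@nf;x=f@ex;k=(h>-.01)&(h<.003)&(x<-.0225)&(x>-.034);print('face h',np.median(h[k]),k.sum())
EY=w['W'].reshape(-1,3)-pf;
E
python3 look.py 8 | grep -v '^2[0-9][0-9] '; for i in 1 2 3; do python3 -c "
from h import *
print(get_state()['contact_force'])"; done
```

```text
t 12.825 tcp [ 0.4748 -0.1974  0.1618] rot [-90.    -0.    10.66] F [-2.49  0.32  4.76] w 0.0117
shift [-0.4301  0.1617  0.2818] turn None rows>= 8.62475555023747
grasp pt in face -0.0004 -0.0005 0.0269
[-2.76305153  0.91241673  4.92966263] n 5.5488834094315544 x 0.16266767764089132
face h -0.003299385608560605 1142
[-2.76305153  0.91241673  4.92966263]
[-2.76305153  0.91241673  4.92966263]
[-2.76305153  0.91241673  4.92966263]
```

View pics/m8.png

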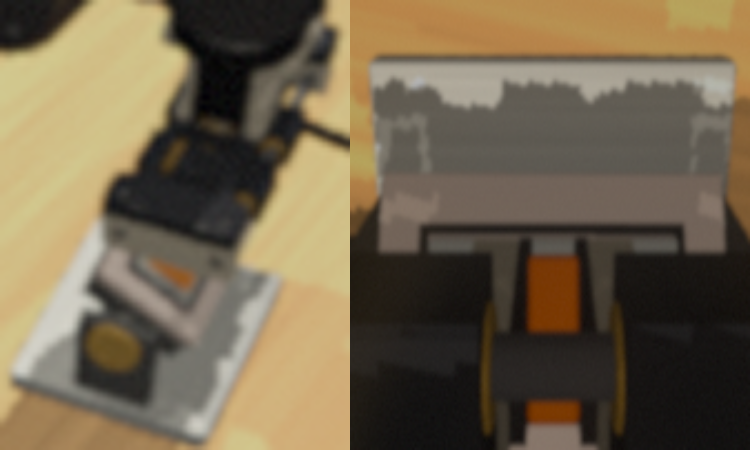

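The face shows about 3.6 mm of sinking and 5.5–6.4 N of normal force, with the slide inside the outline. To let it settle flush about the pad axis, I'll relax the grip briefly and then firm it up again.

apply_moves([
  [[0,0,0],0],
  [[0,0,0],0],
  [[0,0,0],0],
  [[0,0,0],0],
], grip_force=6)

```text
time_s: 13.42
tcp_pos: [0.4746, -0.1974, 0.1616]
eef_rot: [-90.0, 0.0, 10.7]
contact_force: [-3.5, 0.3, 3.6]
gripper_width: 0.0121
```

```bash
python3 look.py 9 | sed 's/np.float64(\([-0-9.]*\))/\1/g' | awk '/^2[0-9][0-9] /{print substr($0,length($0)-260,220);next}{print}'
python3 - <<'E'
from h import *
nf=np.array([-.4774,-.0879,.8743]);pf=np.array([.488,-.1945,.0914]);ex=np.array([.8596,.1583,.4855])
# grip front/top from side depth & wrist
import glob
for k in '789':
    w=np.load(f'/tmp/w{k}.npz');q=w['W'][:,252]-pf;hsv=cv2.cvtColor(w['img'],cv2.COLOR_BGR2HSV)
    m=(hsv[:,252,1]>150)&(hsv[:,252,0]<18);m&=(np.arange(384)>235)&(np.arange(384)<262)
    print(k,[(round(1000*a@ex,1),round(1000*a@nf,1)) for a in q[m]][::3])
E
```

```text
t 13.425 tcp [ 0.4746 -0.1974  0.1616] rot [-9.000e+01  3.000e-02  1.065e+01] F [-3.47  0.32  3.59] w 0.0121
shift [-0.4299  0.1618  0.2817] turn None rows>= 8.621446695898467
-33.5, -3.8), (-31.9, -2.9), (-30.6, -3.7), (-29.0, -2.1), (-27.8, -3.9), (-26.2, -3.0), (-24.9, -4.0), (-23.3, -2.5), (-22.0, -2.9), (-20.6, -2.9), (-19.1, -2.4), (-17.3, 3.0), (-15.9, 3.7), (-8.2, 92.6), (-7.5, 93.6), 
-33.3, -2.1), (-32.0, -3.3), (-30.5, -2.6), (-29.0, -2.4), (-27.8, -4.1), (-26.2, -2.7), (-24.9, -3.6), (-23.4, -2.6), (-22.1, -4.1), (-20.7, -4.2), (-19.2, -3.3), (-17.3, 3.4), (-15.9, 3.2), (-8.3, 92.2), (-7.4, 94.1), 
3.5, -3.7), (-32.2, -4.3), (-30.4, -2.1), (-29.1, -2.8), (-27.7, -2.7), (-26.3, -3.0), (-24.8, -2.3), (-23.5, -3.6), (-22.0, -2.3), (-20.6, -2.5), (-19.2, -3.1), (-15.7, 22.2), (-14.2, 25.1), (-8.3, 92.1), (-7.4, 94.5), 
-33.6, -2.8), (-32.2, -3.5), (-30.7, -3.2), (-29.2, -2.5), (-28.0, -3.8), (-26.4, -2.9), (-24.9, -2.4), (-23.5, -2.6), (-22.1, -2.5), (-20.7, -2.2), (-19.4, -3.3), (-17.3, 4.7), (-16.0, 3.8), (-8.3, 92.8), (-7.6, 93.3), 
grasp pt in face -0.0007 -0.0005 0.0269

[... 328 characters left out ...]
.float64(54.1)), (np.float64(1.0), np.float64(52.2)), (np.float64(2.5), np.float64(53.9))]
8 [(np.float64(-8.2), np.float64(47.6)), (np.float64(-6.7), np.float64(46.7)), (np.float64(-5.2), np.float64(47.8)), (np.float64(-3.7), np.float64(47.9)), (np.float64(-2.2), np.float64(47.1)), (np.float64(-0.7), np.float64(47.0)), (np.float64(0.8), np.float64(47.7)), (np.float64(2.2), np.float64(47.8))]
9 [(np.float64(-8.5), np.float64(47.4)), (np.float64(-6.9), np.float64(48.4)), (np.float64(-5.5), np.float64(47.2)), (np.float64(-3.9), np.float64(47.6)), (np.float64(-2.5), np.float64(47.8)), (np.float64(-1.0), np.float64(46.8)), (np.float64(0.5), np.float64(47.1)), (np.float64(1.9), np.float64(48.5))]
```

apply_moves([
  [[0.0002,0.0004,0],0],
  [[0.0002,0.0004,0],0],
  [[0.0002,0.0004,0],0],
  [[0.0002,0.0004,0],0],
  [[0.0002,0.0004,0],0],
  [[0.0002,0.0004,0],0],
], grip_force=15)

```text
time_s: 14.28
tcp_pos: [0.4748, -0.1974, 0.1612]
eef_rot: [-90.0, 0.0, 10.7]
contact_force: [-4.9, -0.8, 3.2]
gripper_width: 0.0119
```

```bash
python3 look.py 10 | grep -v '^2[0-9][0-9] '
python3 - <<'E'
from m import *
nf=np.array([-.4774,-.0879,.8743]);pf=np.array([.488,-.1945,.0914]);ex=np.array([.8596,.1583,.4855]);ey=np.cross(nf,ex)
w=np.load('/tmp/w10.npz');W=w['W']-pf;h=W@nf;hsv=cv2.cvtColor(w['img'],cv2.COLOR_BGR2HSV)
m=(hsv[...,1]>150)&(hsv[...,0]<18)&(h>.04)&(h<.055);m[:, :236]=0;m[:,268:]=0;m[:232]=0;m[310:]=0
x=(W@ex)[m];y=(W@ey)[m];print(m.sum(),'top h',np.median(h[m]),'x',x.min(),x.max(),'y',np.percentile(y,[1,99]))
print('tilt along x deg',np.degrees(np.polyfit(x,h[m],1)[0]))
# yaw/lat of low edge: slide plate pixels
s=(h>.001)&(h<.006)&(W@ex>-.022)&(W@ex<-.012);s[:190]=0;s[235:]=0;s[:,:180]=0;s[:,325:]=0
y=(W@ey)[s];print('slide low strip',s.sum(),'y',np.percentile(y,[1,99]),'x',np.percentile((W@ex)[s],[2,50]),'h',np.median(h[s]))
yy=(W@ey)
L=[];
for u in range(200,305,4):
    r=np.nonzero(s[:,u])[0]
    if len(r): L.append((yy[r[0],u],(W@ex)[r[0],u]))
L=np.array(L);print('edge yaw deg vs face y',np.degrees(np.polyfit(L[:,0],L[:,1],1)[0]),'x mean',L[:,1].mean())
E
```

```text
t 14.275 tcp [ 0.4748 -0.1974  0.1612] rot [-8.999e+01  2.000e-02  1.065e+01] F [-4.94 -0.81  3.16] w 0.0119
shift [-0.4301  0.1614  0.2817] turn None rows>= 8.62242960762981
grasp pt in face -0.0007 -0.0004 0.0264
[-4.54149758 -0.56522578  2.92288712] n 4.77327450234696 x -2.574284859846437
face h -0.003504739287466953 1100
825 top h 0.046959464521547416 x -0.010493532111920511 0.017523442720847687 y [-0.00623723  0.00640517]
tilt along x deg -1.4539304355623601
slide low strip 260 y [-0.03746591  0.0369062 ] x [-0.01809005 -0.01671163] h 0.003505986179072074
edge yaw deg vs face y -0.17616268331387988 x mean -0.017970438959447783
```

View pics/m10.png

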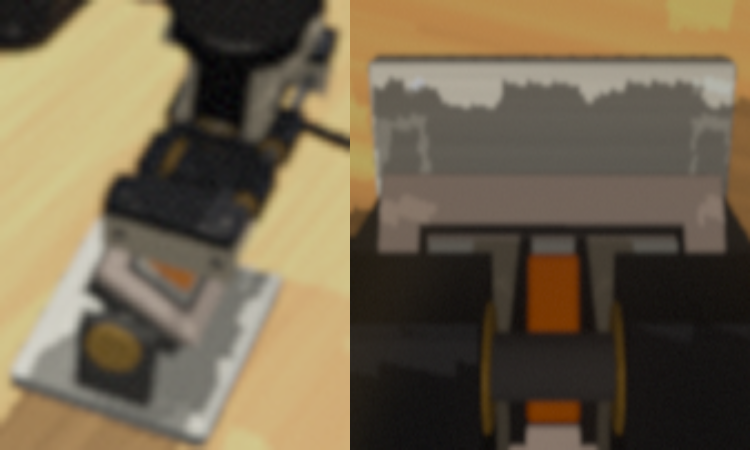

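```bash
cat > tt.py <<'E'
from m import *
import sys
nf=np.array([-.4774,-.0879,.8743]);pf=np.array([.488,-.1945,.0914]);ex=np.array([.8596,.1583,.4855]);ey=np.cross(nf,ex)
for k in sys.argv[1:]:
    w=np.load(f'/tmp/w{k}.npz');W=w['W']-pf;h=W@nf;x=W@ex;hsv=cv2.cvtColor(w['img'],cv2.COLOR_BGR2HSV)
    for (r0,r1) in ((242,262),(284,300),(242,300)):
        m=(hsv[...,1]>150)&(hsv[...,0]<18)&(h>.04)&(h<.06);m[:,:243]=0;m[:,261:]=0;m[:r0]=0;m[r1:]=0
        if m.sum()<20: continue
        X,H=x[m],h[m];b=np.polyfit(X,H,1)
        for _ in range(5):
            r=H-np.polyval(b,X);g=abs(r)<.0018;b,cov=np.polyfit(X[g],H[g],1,cov=True)
        print(k,(r0,r1),g.sum(),'tilt',np.degrees(b[0]).round(2),'+-',np.degrees(cov[0,0]**.5).round(2),'h0',(b[1]*1e3).round(2),'x',(X.min()*1e3).round(1),(X.max()*1e3).round(1))
    f=np.zeros(h.shape,bool);f[185:215,195:305]=True;f&=(abs(h)<.008)&(x<-.0235)&(x>-.034);b=np.polyfit(x[f],h[f],1);print('  face tilt',np.degrees(b[0]).round(2),'h',np.median(h[f]).round(4))
E
python3 tt.py 7 8 9 10
```

```text
7 (242, 262) 287 tilt -2.71 +- 0.85 h0 53.25 x -5.0 2.5
7 (284, 300) 109 tilt -11.76 +- 4.35 h0 55.95 x 15.2 18.5
7 (242, 300) 411 tilt -2.63 +- 0.2 h0 53.26 x -5.0 18.5
  face tilt -0.04 h 0.0002
8 (242, 262) 287 tilt -3.18 +- 0.94 h0 47.46 x -5.2 2.3
8 (284, 300) 113 tilt -5.89 +- 3.66 h0 48.45 x 15.1 18.2
8 (242, 300) 418 tilt -2.47 +- 0.21 h0 47.49 x -5.2 18.2
  face tilt 0.44 h -0.0033
9 (242, 262) 280 tilt -3.85 +- 0.96 h0 47.42 x -5.5 2.0
9 (284, 300) 105 tilt -13.08 +- 3.94 h0 50.56 x 14.8 17.5
9 (242, 300) 402 tilt -2.32 +- 0.21 h0 47.48 x -5.5 17.5
  face tilt -0.5 h -0.0031
10 (242, 262) 286 tilt -1.95 +- 0.85 h0 47.03 x -5.5 2.0
10 (284, 300) 108 tilt -13.74 +- 3.8 h0 50.22 x 14.9 17.5
10 (242, 300) 412 tilt -2.44 +- 0.19 h0 47.01 x -5.5 17.5
  face tilt -0.28 h -0.0035
```

The grip-top fit says the slide is about 2.4° less tilted than the face (limit 2.9°), and there's a sideways load of about 2.5 N pushing it uphill. That load works against settling, and the slide also sits about 2–3 mm uphill of centre. Dragging slightly downhill with a lighter grip should fix both.

apply_moves([
  [[0,0,0],0],
  [[-0.0006,0.0003,0],0],
  [[-0.0012,0.0007,0],0],
  [[-0.0018,0.001,0],0],
  [[-0.0024,0.0013,0],0],
  [[-0.003,0.0017,0],0],
  [[-0.003,0.0017,0],0],
  [[-0.003,0.0017,0],0],
], grip_force=7)

```text
time_s: 15.38
tcp_pos: [0.4724, -0.198, 0.1597]
eef_rot: [-90.0, -0.0, 10.7]
contact_force: [0.7, -1.0, 5.4]
gripper_width: 0.012
```

```bash
python3 look.py 11 | sed 's/np.float64(\([-0-9.]*\))/\1/g' | awk '/^2[0-9][0-9] /{print substr($0,length($0)-260,220);next}{print}'; python3 tt.py 11
```

```text
t 15.375 tcp [ 0.4724 -0.198   0.1597] rot [-9.002e+01 -3.000e-02  1.066e+01] F [ 0.74 -1.05  5.4 ] w 0.012
shift [-0.4277  0.1594  0.282 ] turn None rows>= 8.584336206670475
.2, -63.6), (-34.7, -3.0), (-33.1, -1.8), (-31.7, -2.2), (-30.3, -1.9), (-29.0, -3.3), (-27.5, -2.2), (-26.2, -3.4), (-24.8, -3.5), (-23.3, -2.4), (-21.9, -2.3), (-20.1, 2.6), (-18.7, 3.6), (-11.2, 91.0), (-10.5, 92.3), 
3.1), (-33.1, -1.6), (-32.0, -3.7), (-30.4, -2.9), (-29.0, -3.2), (-27.6, -2.7), (-26.2, -2.7), (-24.7, -2.4), (-23.5, -3.8), (-22.1, -3.6), (-20.1, 2.9), (-18.7, 3.6), (np.float64(nan), np.float64(nan)), (-10.4, 92.8), 
, -61.8), (-34.6, -2.2), (-33.3, -3.1), (-31.9, -2.8), (-30.4, -2.6), (-28.9, -2.0), (-27.6, -3.0), (-26.1, -2.3), (-24.9, -3.3), (-23.5, -3.8), (-22.0, -2.5), (-18.5, 22.0), (-17.2, 23.3), (-11.2, 92.0), (-10.4, 93.3), 
.1, -61.2), (-35.0, -3.3), (-33.5, -2.8), (-32.1, -3.2), (-30.5, -1.9), (-29.3, -3.5), (-27.7, -2.3), (-26.3, -2.6), (-25.0, -3.4), (-23.6, -3.0), (-22.1, -1.9), (-20.2, 3.4), (-18.9, 2.9), (-11.3, 92.2), (-10.5, 93.7), 
grasp pt in face -0.0038 -0.0006 0.0264
[-0.36229323 -0.41624516  4.67189469] n 4.294184265280728 x 1.890886005574944
face h -0.0026605163892407585 734
11 (242, 262) 288 tilt 0.87 +- 0.9 h0 47.32 x -8.4 -0.9
11 (284, 300) 90 tilt -21.59 +- 6.64 h0 51.88 x 11.9 14.1
11 (242, 300) 395 tilt -0.57 +- 0.24 h0 47.2 x -8.4 14.1
  face tilt -1.64 h -0.0027
```

Tilt error is now about 0.6°, the low edge is at x≈-20.3 mm (centred), and the plate top is 6.1 mm above the face, which is flush. I'll firm the grip, add about half a millimetre of press, and check again.

apply_moves([
  [[0,0,0],0],
  [[0,0,0],0],
  [[0.0002,0.0003,0],0],
  [[0.0002,0.0006,0],0],
  [[0.0002,0.0006,0],0],
  [[0.0002,0.0006,0],0],
  [[0.0002,0.0006,0],0],
], grip_force=14)

```text
time_s: 16.35
tcp_pos: [0.4724, -0.1979, 0.159]
eef_rot: [-90.0, -0.0, 10.7]
contact_force: [0.1, -1.9, 4.9]
gripper_width: 0.0121
```

```bash
python3 look.py 12 | sed 's/np.float64(\([-0-9.]*\))/\1/g' | awk '/^2[0-9][0-9] /{print substr($0,length($0)-160,160);next}{print}'; python3 tt.py 12
python3 - <<'E'
from h import *
for n in ('top','side'):
    c0=np.load(f'/tmp/{n}0.npz')['img'];c=cap(n,n+'_end.png')['img'];
    for nm,(a,b,e,f) in (dict(flask=(240,150,275,190),dish=(245,222,275,252),carton=(97,205,137,238),stylus=(390,200,405,245)) if n=='top' else dict(flask=(220,165,255,205),dish=(278,205,312,235),carton=(160,302,212,356),stylus=(328,124,364,145))).items():
        print(n,nm,np.abs(c0[b:f,a:e].astype(int)-c[b:f,a:e]).mean().round(1))
E
```

```text
t 16.35 tcp [ 0.4724 -0.1979  0.159 ] rot [-9.001e+01 -1.000e-02  1.066e+01] F [ 0.12 -1.85  4.86] w 0.0121
shift [-0.4276  0.1589  0.2819] turn None rows>= 8.5804296535083
 (-26.4, -2.4), (-25.2, -4.4), (-23.6, -2.4), (-22.3, -2.7), (-20.4, 2.7), (-19.0, 2.9), (-11.5, 91.7), (-10.7, 92.3), (-10.0, 93.6), (-9.2, 95.2), (-8.5, 97.2)
 (-26.6, -3.7), (-24.9, -1.6), (-23.8, -3.9), (-22.4, -4.3), (-20.5, 1.4), (-19.1, 2.1), (-11.5, 91.7), (-10.7, 93.7), (-10.0, 94.3), (-9.3, 94.7), (-8.6, 95.9)
-26.5, -3.0), (-25.2, -3.8), (-23.7, -2.9), (-22.4, -3.7), (-18.9, 20.9), (-17.5, 23.1), (-11.5, 91.3), (-10.8, 91.5), (-10.0, 93.7), (-9.4, 93.3), (-8.7, 92.8)
 (-26.6, -2.5), (-25.4, -3.8), (-23.8, -2.5), (-22.5, -2.8), (-20.7, 1.5), (-19.2, 3.1), (-11.6, 91.6), (-10.8, 92.7), (-10.1, 93.9), (-9.4, 94.9), (-8.6, 96.1)
grasp pt in face -0.0039 -0.0005 0.0258
[ 0.84140324 -1.37207934  5.52883818] n 4.552783089026118 x 3.1903210021367507
face h -0.0032471377476985474 697
12 (242, 262) 285 tilt -0.54 +- 0.92 h0 46.64 x -8.7 -1.2
12 (284, 300) 89 tilt -15.15 +- 5.65 h0 49.86 x 11.5 13.8
12 (242, 300) 393 tilt -0.6 +- 0.23 h0 46.64 x -8.7 13.8
  face tilt 1.34 h -0.0033
top flask 13.0
top dish 72.8
top carton 13.4
top stylus 13.5
side flask 5.9
side dish 19.8
side carton 6.1
side stylus 58.7
```

View pics/side_end.png

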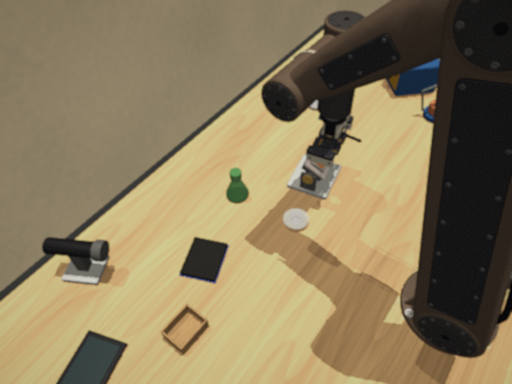

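View pics/m12.png

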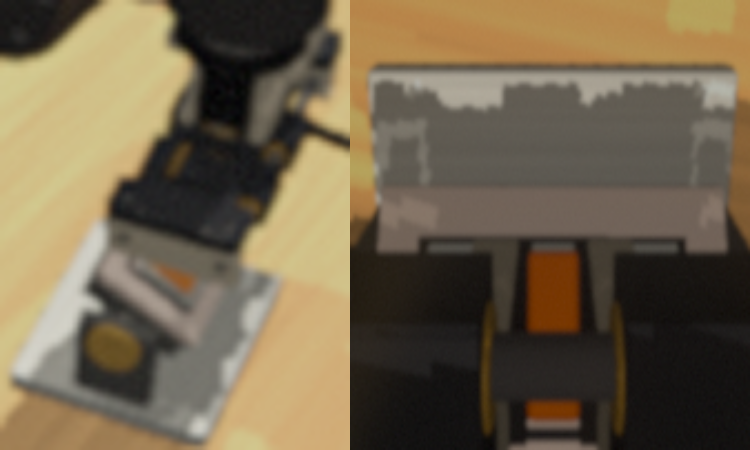

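```bash
python3 -c "
from plant import close_job,get_state
print(close_job());s=get_state();print(s['time_s'],s['tcp_pos'],s['contact_force'],s['gripper_width'])"
```

```text
the job is handed in; nothing more can be done
None
the job is handed in; nothing more can be done
```

I picked the slide up by its orange grip, laid it flat inside the outline, and handed the job in at about 16.5 s of the 51 s allowed, still gripping and pressing. The tool can only turn about the vertical, so I tilted the slide in a light grip. I pressed its uphill edge on the plate's top edge, moved it down the slope, pressed it in, and made a small downhill drag to seat it.

| Last check | Measured | Limit |
|---|---|---|
| Tilt error | about 0.6° (slide under-tilted) | 2.9° |
| Edge yaw (measured just before the final drag) | about 0.2° | 6.9° |
| Offset along the slope | about 1 mm | 9 mm |
| Offset across the slope | under 1 mm | 9 mm |
| Plate pressed in | about 3.4 mm by depth | 1.5 to 6.5 mm |
| Wrist force along the face normal | about 4.6 N, plus roughly 0.8 N slide weight | over 1.5 N, under 20 N |
| Grip | 14 N commanded, 12 mm opening | over 2 N |

**Disagreements:**
- **First seating:** it was about 2.4° under-tilted with a sideways load of 2.5 N. The downhill drag cut the tilt error to about 0.6°.
- **Side load:** about 3 N along the slope remained at the end. I left it because the slide was flush and holding still.
- **Tilt reading:** it comes mostly from the grip's top face. Fits on small patches of that face were too noisy to use.

**Bystanders:** the flask, dish and carton look unmoved in the final side view. The arm blocked the stylus there, so I last saw it during the tilting step, well clear of the tool. The image-difference check was inconclusive for the dish and stylus because of arm shadow and occlusion.

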